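Shut the tray keeper and nip up its clamp nut with the socket that fits

ROBOT

A 6-joint arm with a two-finger parallel gripper is mounted at the origin on the work surface. World frame = base frame: x ahead of the robot, y to its left, z up, the work surface at z = 0. Lengths are in mm, angles in degrees, forces in N, time in s.
With the tool pointing down it reaches from about 300 to 850 mm from the base axis. Payload 4.2 kg.
Tool frame: the origin (TCP) lies between the finger pads, 19 mm behind the fingertips; this is the grasp point; z points along the fingers, x is the direction in which the jaws open and shut, and the axes are right-handed (so a half turn about z gives the same grasp; the last joint's range is limited). The gripper opens to 91 mm and grips with 3 to 60 N. Pads are 32 mm wide; open, the fingers measure 118 mm over their backs; the gripper's body (76 mm by 178 mm) begins 60 mm behind the grasp point.
Start: joints at [66.635, 18.312, 89.639, -0, 72.044, -1.146], TCP at [217.441, 532.316, 232.776] pointing down, gripper open.
Joint ranges: [-177.97, 177.97], [-48.28, 115.42], [12.27, 149.76], [-77.06, 257.06], [2.81, 150.46], [-146.56, 146.56]. Speed limits (degrees/s): [147.25, 147.25, 180, 180, 180, 180].

INTERFACE

Orientations are given as [roll, pitch, yaw] about the fixed x, y, z axes, in that order (R = Rz(yaw) Ry(pitch) Rx(roll)).
In Python, from workcell import env gives the robot as it stands.
- The arm moves only by the tool drive_tool, never from a script. Its argument "motion" is a list of rows, each a list of 2 entries, a list of its own where there are three numbers: the shift along the world's x, y, z in m, then the turn, a rotation vector about the world's x, y, z in rad. In form: [[[dx, dy, dz], [wx, wy, wz]], ...]. A call has exactly 10 rows; each row shifts and turns the commanded pose from where the row before left it; what a row does not reach is not made up. A row lasts 1/12 s, in which the tool goes at most 41.7 mm and 7.16 degrees, less where a joint would pass 70% of its speed; a pose out of reach is approached as far as the arm can. A call is refused whole if a number of a shift passes 0.0417 or a number of a turn 0.125, either way. A call with a gripper value outside its range is refused whole. "claw" is the opening, from 0 (shut) to 1 (fully open), set as the call begins (left out, the last holds). The fingers move at their own pace and stop on an object; "force" is the grip in N (left out, the last holds). Time passes only in rows, so rows that do not move let the fingers close, or fill a call up. It gives the time, the measured TCP pose, the force and the opening at its end, in the units of the state.
- env.state(): the state, without advancing time (a new reading comes with each control period).
- env.grab_frame(name): name is "scene" or "top" or "wrist"; returns the picture (384x512x3 uint8, red, green, blue); there is no depth.
- env.camera_params(name): a dict with "fov_y" (degrees; the focal length in pixels is half the picture's height over the tangent of half this angle, whatever the lens; pixels are square), "cx", "cy" (the principal point, pixels), "k1" (the pictures are not rectified: a ray, as slopes to the right and down, at radius r is drawn at 1 + k1 r^2 times it, then the intrinsics apply), "pose" (4x4, takes a point from camera to world coordinates). Camera axes: x right, y down, z forward; pixel columns grow to the right and rows downward; lengths in mm; the calibration is good to about 2 mm. A picture is of the moment at which its call begins: read the wrist's pose just before it. camera_params takes no time and is no camera call; for the wrist camera it gives the pose at the moment of the call.
- env.job_done(): hands the job in, once; it reports no verdict.
The state is a dict: "time_s": time; "qpos": joint angles; "qvel": joint speeds; "effort": joint torques, N m; "ee_pos": TCP position; "ee_rot": TCP orientation; "force": force on the tool from outside, world axes, zero at the start; "torque": the same for the moment, N m; "gripper_width": finger opening in mm.
Only numpy, scipy, OpenCV 4.12 (cv2) and the standard library are available. Lean on these libraries where they do the work, as an engineer would, in place of code of your own. Each camera call takes 0.05 s, during which the arm holds its last target.

TASK

Swing the keeper bar of the tray fixture shut until it snaps home in its detent, with its slotted end under the clamp nut. Then find the socket in the rack that fits that nut by trying them: it must go fully down to the washer and turn the nut rather than slip round it; stand any that do not fit back in the rack pockets. With the right socket fully home nip the clamp nut up clockwise by about an eighth of a turn, and finish like that, still gripping the socket upright on the nut - do not let go or lift it off - with the keeper shut and the other two sockets in the rack.

Things in the scene. Friction and masses are not known exactly. Their poses are not given: they have to be found in the camera images.
- fixture: Fixed aluminium plate 240 (x) by 200 (y) by 12 mm with a tray of pockets (116 by 118 mm, top 42 mm above the bench, some capped tubes to 71 mm in the rows away from the keeper), the keeper bar on its +y side and 3 studs: the clamp stud at x -95, y +70 mm; two hold-down studs at x -95 and +95, y -75. Origin: centre of the underside, on the bench; z up.
- keeper (a joint): Keeper bar's angle on its upright pivot (rad): 0 = shut along the tray's +y side, grows as it opens outwards to the fixture's +y (1.4 wide open). Light friction hinge, stays where left. About 0.07 before shut it meets a sprung ball catch (peak about 6 N at the knob); past 0.035 the ball snaps it to the stop at 0 and holds it.
- keeper_hinge (a point): On the axis of the keeper bar's upright pivot, at the fixture's +x end, 28 mm above the bench (the height of the bar's top).
- keeper_knob (a point): Grip point of the bar's handle, an upright round black knob 18 mm across, its top 66 mm above the bench; this point is on its axis, 50 mm above the bench. The bar under it is 24 mm wide, its top at 28 mm. At joint angle a the knob lies 120 mm from the hinge axis in the direction (-cos a, sin a) of the fixture's x and y.
- clamp_stud (a point): On the axis of the clamp stud, by the shut bar's free end, at the top of the washer (30.5 mm above the bench, washer 41 mm across). The nut here is the one to find the socket for. The shut bar's slot goes round the stud under the washer.
- stud_a: One of three studs with hex nuts: 17, 22, 27 mm across flats, 9, 13, 14 high, stud 6 mm higher, nut's top edge chamfered 2 mm. Which letter has which size is not told: try. The one at clamp_stud is the job's; the others hold the plate down. Origin: on the axis at the washer's top, where a seated socket's mouth rests; z up; x square to a nut flat while its joint is 0 (every 60 deg).
- stud_b: Another of the three studs with a hex nut of another size, like stud_a: see there. Same origin and axes. Which of the three is at the clamp place is drawn anew.
- stud_c: Another of the three studs with a hex nut of another size, like stud_a: see there. Same origin and axes. Which of the three is at the clamp place is drawn anew.
- nut_a (a joint): Turn of the nut on stud_a about the stud (rad), 0 at the start, positive = tightened, clockwise from above. Finger-tight: it takes about 0.07 N m to turn and stays where it is left. A fitting socket has about 7 degrees of play on it either way before the nut turns with it.
- nut_b (a joint): Turn of the nut on stud_b about the stud (rad), 0 at the start, positive = tightened, clockwise from above. Finger-tight: it takes about 0.07 N m to turn and stays where it is left. A fitting socket has about 7 degrees of play on it either way before the nut turns with it.
- nut_c (a joint): Turn of the nut on stud_c about the stud (rad), 0 at the start, positive = tightened, clockwise from above. Finger-tight: it takes about 0.07 N m to turn and stays where it is left. A fitting socket has about 7 degrees of play on it either way before the nut turns with it.
- rack: Fixed plastic socket rack 235 (x) by 84 (y) by 34 mm high, three round pockets 44 mm wide, 22 deep (floor 12 mm above the bench) at x = -75, 0 and +75 mm, y = 0. Origin: centre of the underside, on the bench. A socket stands mouth down in each pocket, origin 12 mm above the bench.
- socket_small: The small socket: steel barrel 26 mm across, 42 tall, hex mouth below (28 deep, 18.1 across flats, 1.5 mm lead-in), dark hex adapter on top (15 across flats, 36 tall). 0.10-0.29 kg. Origin: centre of the mouth end; z up. x is square to a flat of mouth and adapter alike (repeats every 60 deg). Grip across two adapter flats, TCP 63 mm above the origin. Starts in a random rack pocket.
- socket_medium: The medium socket: steel barrel 32 mm across, 42 tall, hex mouth below (28 deep, 23.4 across flats, 1.5 mm lead-in), dark hex adapter on top (15 across flats, 36 tall). 0.10-0.29 kg. Origin: centre of the mouth end; z up. x is square to a flat of mouth and adapter alike (repeats every 60 deg). Grip across two adapter flats, TCP 63 mm above the origin. Starts in a random rack pocket.
- socket_large: The large socket: steel barrel 38 mm across, 42 tall, hex mouth below (28 deep, 28.7 across flats, 1.5 mm lead-in), dark hex adapter on top (15 across flats, 36 tall). 0.10-0.29 kg. Origin: centre of the mouth end; z up. x is square to a flat of mouth and adapter alike (repeats every 60 deg). Grip across two adapter flats, TCP 63 mm above the origin. Starts in a random rack pocket.
- bottle: Bystander: a white plastic bottle 62 mm across and 165 mm tall, standing on the bench. Leave alone.
- jar: Bystander: a clear jar with a black lid, 68 mm across and 85 mm tall, standing beyond the fixture. Leave alone.
- wrench: Bystander: a steel wrench lying on the bench beyond the rack. Leave alone.
Not all that is in view belongs to the job. What is shaped like the socket_large but pink is not meant.

How it is judged (in metres and radians):
On the way, in this order (a step that is already met when the one before it is completed fails the run):
1. the keeper bar is swung shut into its detent (value of joint keeper below 0.025 rad), for 0.2 s.
2. with the keeper shut, a socket is lifted out of the rack in the gripper (value of joint keeper below 0.025 rad and ((z of socket_small in the frame of rack above 0.045 m and contact force between the fingers and socket_small above 2 N) or (z of socket_medium in the frame of rack above 0.045 m and contact force between the fingers and socket_medium above 2 N) or (z of socket_large in the frame of rack above 0.045 m and contact force between the fingers and socket_large above 2 N))), for 0.1 s.
At the end, for the whole second after the job is handed in: Keeper within 0.025 rad of shut; clamp-stud nut turned 0.25 to 1.6 rad clockwise; a socket fully on it (mouth within 3 mm of the washer, 1.6 mm of the axis, upright within 0.06 rad), gripped with over 3 N; the other two upright (0.1 rad) on rack pocket floors, any pockets (value of joint keeper below 0.025 rad and ((horizontal distance between stud_a and clamp_stud below 0.01 m and value of joint nut_a between 0.25 and 1.6 rad) or (horizontal distance between stud_b and clamp_stud below 0.01 m and value of joint nut_b between 0.25 and 1.6 rad) or (horizontal distance between stud_c and clamp_stud below 0.01 m and value of joint nut_c between 0.25 and 1.6 rad)) and ((horizontal distance between socket_small and clamp_stud below 0.0016 m and z of socket_small in the frame of clamp_stud between -0.003 and 0.003 m and angle between socket_small's own z axis and vertical below 0.06 rad and contact force between the fingers and socket_small above 3 N and (z of socket_medium in the frame of rack below 0.018 m and angle between socket_medium's own z axis and vertical below 0.1 rad and x of socket_medium in the frame of rack between -0.1 and 0.1 m and y of socket_medium in the frame of rack between -0.02 and 0.02 m) and (z of socket_large in the frame of rack below 0.018 m and angle between socket_large's own z axis and vertical below 0.1 rad and x of socket_large in the frame of rack between -0.1 and 0.1 m and y of socket_large in the frame of rack between -0.02 and 0.02 m)) or (horizontal distance between socket_medium and clamp_stud below 0.0016 m and z of socket_medium in the frame of clamp_stud between -0.003 and 0.003 m and angle between socket_medium's own z axis and vertical below 0.06 rad and contact force between the fingers and socket_medium above 3 N and (z of socket_small in the frame of rack below 0.018 m and angle between socket_small's own z axis and vertical below 0.1 rad and x of socket_small in the frame of rack between -0.1 and 0.1 m and y of socket_small in the frame of rack between -0.02 and 0.02 m) and (z of socket_large in the frame of rack below 0.018 m and angle between socket_large's own z axis and vertical below 0.1 rad and x of socket_large in the frame of rack between -0.1 and 0.1 m and y of socket_large in the frame of rack between -0.02 and 0.02 m)) or (horizontal distance between socket_large and clamp_stud below 0.0016 m and z of socket_large in the frame of clamp_stud between -0.003 and 0.003 m and angle between socket_large's own z axis and vertical below 0.06 rad and contact force between the fingers and socket_large above 3 N and (z of socket_small in the frame of rack below 0.018 m and angle between socket_small's own z axis and vertical below 0.1 rad and x of socket_small in the frame of rack between -0.1 and 0.1 m and y of socket_small in the frame of rack between -0.02 and 0.02 m) and (z of socket_medium in the frame of rack below 0.018 m and angle between socket_medium's own z axis and vertical below 0.1 rad and x of socket_medium in the frame of rack between -0.1 and 0.1 m and y of socket_medium in the frame of rack between -0.02 and 0.02 m)))); the arm keeps its last pose, push and grip.
It fails at once if a bystander (bottle, jar, wrench) is shoved more than 25 mm (distance of any of bottle, jar, wrench from where it was at the start of the episode above 0.025 m).
It fails at once if a hold-down nut (not the one at the clamp stud) is turned more than 0.3 rad ((not (horizontal distance between stud_a and clamp_stud below 0.01 m) and (value of joint nut_a above 0.3 rad or value of joint nut_a below -0.3 rad)) or (not (horizontal distance between stud_b and clamp_stud below 0.01 m) and (value of joint nut_b above 0.3 rad or value of joint nut_b below -0.3 rad)) or (not (horizontal distance between stud_c and clamp_stud below 0.01 m) and (value of joint nut_c above 0.3 rad or value of joint nut_c below -0.3 rad))).
It also fails if it takes over 72 s, if anything falls off the work surface, if the arm or the gripper's body presses on something with over 40 N, if the wrist force passes 120 N, or if a joint passes its speed limit or range.

## Working session

There is one attempt and no reset: what is moved stays moved. The work goes in short steps, Python scripts to look and compute and a tool call to move; the robot and the scene stay as the last step left them, time stands still between calls to the robot, and variables do not carry over. Pictures are saved under pics/ and viewed, and the job is handed in when it is done.

Besides the shell and the picture viewer there is one more tool, called after ">>>" by a JSON object that holds its "fn" and its "kwargs". drive_tool: Moves the arm, as the interface text tells. Its arguments: {"type":"object","properties":{"motion":{"type":"array","items":{"type":"array"}},"claw":{"type":"number"},"force":{"type":"number"}},"required":["motion"]}

```bash
ls; mkdir -p pics; cat > h.py <<'E'
import numpy as np, cv2
from workcell import env
def save(n,f): cv2.imwrite(f'pics/{f}.png',cv2.cvtColor(n,cv2.COLOR_RGB2BGR))
def ray(cp,u,v,H=384):
    f=H/2/np.tan(np.radians(cp['fov_y'])/2)
    d=np.array([(u-cp['cx'])/f,(v-cp['cy'])/f]); x=d.copy()
    for _ in range(30): x=d/(1+cp['k1']*(x@x))
    T=np.array(cp['pose']); r=T[:3,:3]@np.array([x[0],x[1],1]); return T[:3,3],r/np.linalg.norm(r)
def onz(cp,u,v,z):
    o,r=ray(cp,u,v); return o+r*(z-o[2])/r[2]
def proj(cp,p,H=384):
    f=H/2/np.tan(np.radians(cp['fov_y'])/2)
    T=np.array(cp['pose']); q=T[:3,:3].T@(np.array(p)-T[:3,3]); x=q[:2]/q[2]
    x=x*(1+cp['k1']*(x@x)); return np.array([x[0]*f+cp['cx'],x[1]*f+cp['cy']])
def tri(rs):
    A=np.zeros((3,3));b=np.zeros(3)
    for o,r in rs:
        P=np.eye(3)-np.outer(r,r);A+=P;b+=P@o
    return np.linalg.solve(A,b)
E
python3 - <<'E'
from h import *
import pickle
s=env.state();print(s)
d={}
for n in ['scene','top','wrist']:
    cp=env.camera_params(n);im=env.grab_frame(n);save(im,n+'0');d[n]=(cp,im);print(n,cp)
pickle.dump(d,open('d0.pkl','wb'))
E
```

```text
pics
{'time_s': 0.0, 'qpos': array([ 6.66362131e+01,  1.83491157e+01,  8.97055317e+01, -1.10050462e-03,
        7.20443324e+01, -1.14701284e+00]), 'qvel': array([ 0.04660081, -0.05161395, -0.00607617,  0.01553136,  0.05581018,
        0.08367613]), 'effort': array([ 1.76309612e-03, -4.12468529e+01, -2.31975228e+01,  7.28629204e-02,
        4.58164327e-02, -1.47228511e-04]), 'ee_pos': array([217.24166212, 531.87188749, 231.9514997 ]), 'ee_rot': array([-1.79999065e+02,  9.89809772e-02,  6.77835669e+01]), 'force': array([-0.28319765,  0.86897594,  0.2030367 ]), 'torque': array([-0.02442385,  0.02074646, -0.01587115]), 'gripper_width': 91.34293674563482}
scene {'fov_y': 43.92844910547668, 'cx': 255.90399667427744, 'cy': 193.2566734518631, 'k1': -0.077269570082872, 'pose': array([[-3.02209219e-01,  7.86492569e-01, -5.38608417e-01,
         1.26143266e+03],
       [ 9.53176895e-01,  2.55911704e-01, -1.61130404e-01,
         2.94825748e+02],
       [ 1.11083325e-02, -5.62084192e-01, -8.27005421e-01,
         1.05997582e+03],
       [ 0.00000000e+00,  0.00000000e+00,  0.00000000e+00,
       
[... 249 characters left out ...]
, -2.54291296e-02,  4.82234424e-03,
         1.07353300e+02],
       [-1.45322833e-03, -1.30878173e-01, -9.91397394e-01,
         1.06589072e+03],
       [ 0.00000000e+00,  0.00000000e+00,  0.00000000e+00,
         1.00000000e+00]])}
wrist {'fov_y': 68.07082772716333, 'cx': 250.28843492104775, 'cy': 196.63060746836567, 'k1': -0.0026446529343609705, 'pose': array([[ 3.78633346e-01,  8.91315493e-01,  2.49386209e-01,
         1.46711835e+02],
       [ 9.25546313e-01, -3.64367127e-01, -1.02959312e-01,
         5.61634706e+02],
       [-9.01093364e-04,  2.69802315e-01, -9.62915313e-01,
         3.83710558e+02],
       [ 0.00000000e+00,  0.00000000e+00,  0.00000000e+00,
         1.00000000e+00]])}
```

View pics/scene0.png

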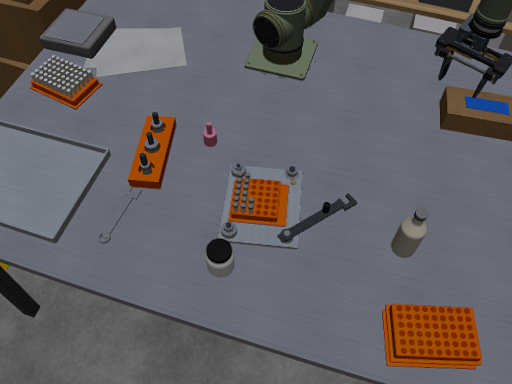

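View pics/top0.png

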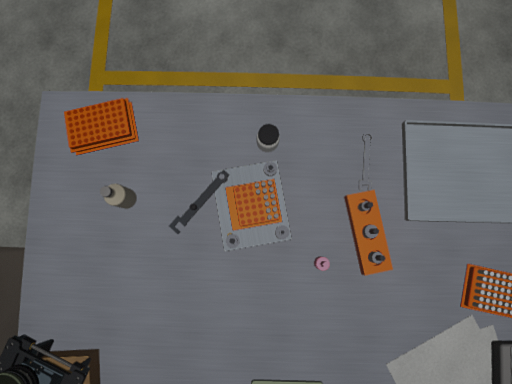

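View pics/wrist0.png

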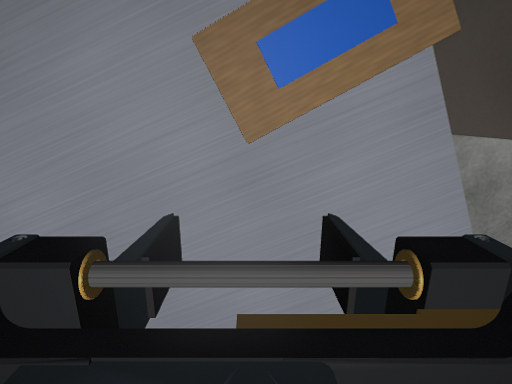

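```bash
python3 - <<'E'
from h import *
import pickle
d=pickle.load(open('d0.pkl','rb'))
def crop(n,x0,y0,w,h,s,f):
    im=d[n][1][y0:y0+h,x0:x0+w]; save(cv2.resize(im,None,fx=s,fy=s,interpolation=cv2.INTER_CUBIC),f)
crop('top',160,150,140,110,5,'c1');crop('scene',210,150,150,110,5,'c2')
crop('top',310,180,90,100,6,'c3');crop('scene',120,100,110,95,6,'c4')
E
```

```text
(no output)
```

View pics/c1.png

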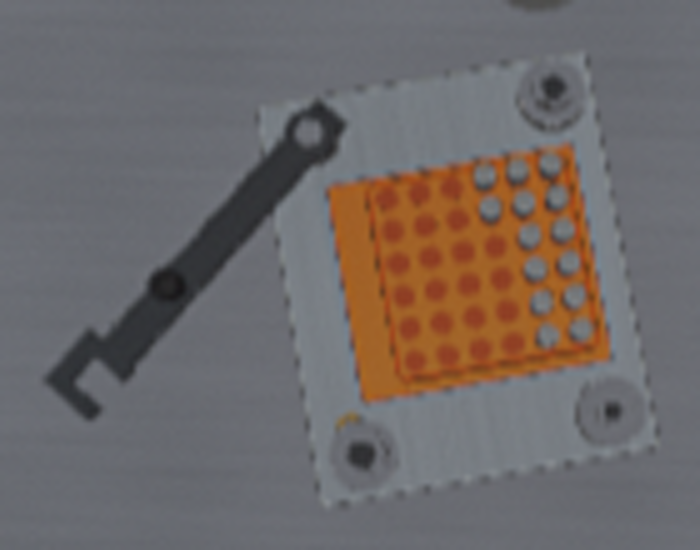

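View pics/c2.png

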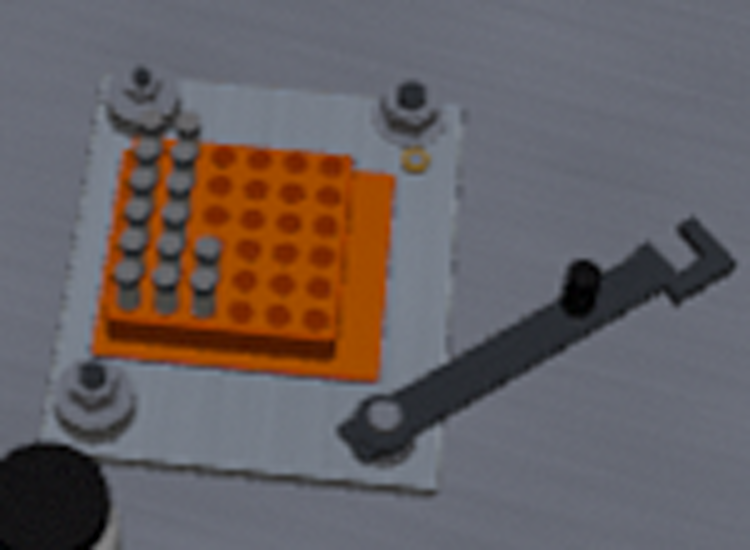

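View pics/c3.png

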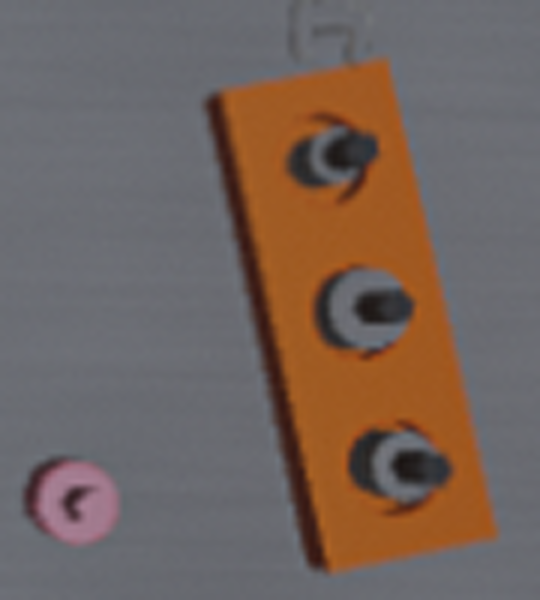

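View pics/c4.png

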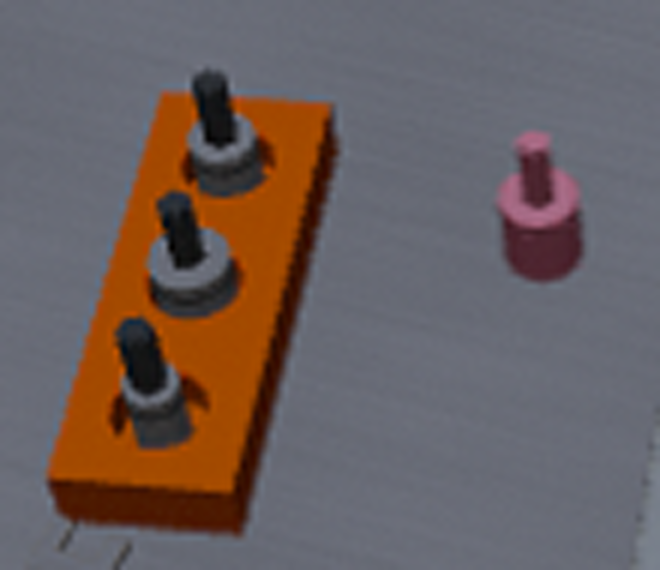

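```bash
python3 - <<'E'
from h import *
import pickle
d=pickle.load(open('d0.pkl','rb'));T=d['top'][0];S=d['scene'][0]
def t(c1,c2,o1=(160,150,5),o2=(210,150,5)):
    a=ray(T,o1[0]+c1[0]/o1[2],o1[1]+c1[1]/o1[2]);b=ray(S,o2[0]+c2[0]/o2[2],o2[1]+c2[1]/o2[2]);p=tri([a,b])
    return p.round(1)
K=t((166,283),(584,268));Hh=t((311,130),(385,414));C=t((362,455),(411,95));A=t((612,411),(142,77));B=t((553,87),(93,375))
print('knobtop',K,'hinge',Hh,'clampstudtop',C,'A',A,'B',B)
o1=(310,180,6);o2=(120,100,6)
for n,c1,c2 in [('far',(362,148),(133,330)),('mid',(397,306),(174,204)),('near',(435,468),(209,80)),('r1',(385,62),(55,478)),('r2',(497,535),(165,92))]: print(n,t(c1,c2,o1,o2))
# fixture corners z=12 
f=np.array([onz(T,160+u/5,150+v/5,12)[:2] for u,v in [(258,108),(585,53),(660,445),(325,507)]])
print(f.round(1),f.mean(0)); 
for i in range(4): print(np.degrees(np.arctan2(*(f[i]-f[i-1])[::-1])))
r=np.array([onz(T,310+u/6,180+v/6,34)[:2] for u,v in [(222,93),(388,60),(497,537),(330,572)]])
print(r.round(1),r.mean(0))
for i in range(4): print(np.degrees(np.arctan2(*(r[i]-r[i-1])[::-1])),np.linalg.norm(r[i]-r[i-1]))
E
```

```text
knobtop [587.7 277.1  63.1] hinge [682.4 201.5  33.6] clampstudtop [494.7 164.2  43.3] A [523.4  22.   37.3] B [710.1  59.8  42. ]
far [ 603.6 -216.4   85.7]
mid [ 531.3 -231.    85.5]
near [ 458.5 -246.5   88.3]
r1 [ 652.1 -245.9   27.4]
r2 [ 424.8 -296.5   30.6]
[[699.3 233.6]
 [737.9  38.3]
 [505.1  -9.5]
 [464.2 185.2]] [601.64140338 111.90553499]
11.648354207342937
-78.8127838784579
-168.40196695383432
101.86314708474423
[[ 634.6 -166.2]
 [ 652.9 -248.2]
 [ 424.6 -297.5]
 [ 406.8 -216.7]] [ 529.72857058 -232.15202897]
12.491922913092562 233.30389633642548
-77.39644295360645 83.98845559831742
-167.8233723470325 233.63004350350676
102.38179109896309 82.70280324389142
```

```bash
python3 - <<'E'
from h import *
import pickle
d=pickle.load(open('d0.pkl','rb'));T=d['top'][0];S=d['scene'][0]
print(tri([ray(T,107,189),ray(S,421,214)]), onz(T,117,197,0), onz(T,268,130,85))
E
```

```text
[618.09391274 486.48889184 163.75150414] [616.64548032 519.05988957   0.        ] [809.36681869  69.97879447  85.        ]
```

>>> {"fn": "drive_tool", "kwargs": {"motion": [[[0.037, -0.021, 0], [0, 0, 0.039]], [[0.037, -0.021, 0], [0, 0, 0.039]], [[0.037, -0.021, 0], [0, 0, 0.039]], [[0.037, -0.021, 0], [0, 0, 0.039]], [[0.037, -0.021, 0], [0, 0, 0.039]], [[0.037, -0.021, 0], [0, 0, 0.039]], [[0.037, -0.021, 0], [0, 0, 0.039]], [[0.037, -0.021, 0], [0, 0, 0.039]], [[0.037, -0.021, 0], [0, 0, 0.039]], [[0.037, -0.021, 0], [0, 0, 0.039]]], "claw": 0, "force": 30}}

```text
time_s: 0.98
ee_pos: [581.3, 325.2, 232.4]
ee_rot: [-180.0, 0.0, 90.2]
force: [-0.1, 0.3, 1.0]
gripper_width: 27.7
```

```bash
python3 - <<'E'
from h import *
import pickle
cp=env.camera_params('wrist');im=env.grab_frame('wrist');save(im,'w1');pickle.dump((cp,im),open('w1.pkl','wb'))
print(env.state()['ee_pos'],np.array(cp['pose'])[:3,3])
for p in [(587.7,277,66),(682,201,28),(494.5,162,43)]: print(proj(cp,p))
E
```

```text
[588.31436247 320.59524057 231.6483048 ] [505.03533376 325.53060241 384.17982855]
[207.86895582 191.19143622]
[159.04443599 250.51793045]
[107.40276023 107.10628113]
```

View pics/w1.png

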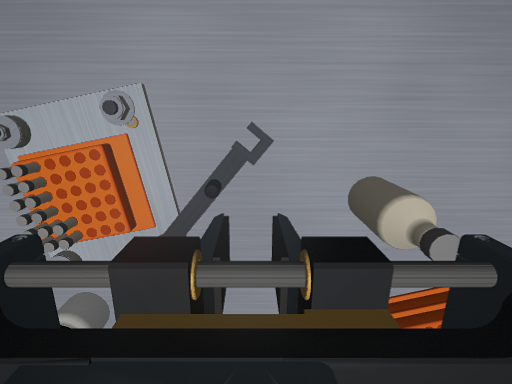

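>>> {"fn": "drive_tool", "kwargs": {"motion": [[[0, 0.001, -0.029], [0, 0, 0]], [[0, 0, -0.029], [0, 0, 0]], [[0, 0, -0.029], [0, 0, 0]], [[0, 0, -0.029], [0, 0, 0]], [[0, 0, -0.029], [0, 0, 0]], [[0, 0, -0.029], [0, 0, 0]], [[0, 0, 0], [0, 0, 0]], [[-0.002, -0.012, 0], [0, 0, 0]], [[-0.002, -0.012, 0], [0, 0, 0]], [[-0.002, -0.012, 0], [0, 0, 0]]]}}

```text
time_s: 1.87
ee_pos: [574.1, 291.7, 61.0]
ee_rot: [179.9, -0.2, 90.1]
force: [-2.5, 3.8, 0.4]
gripper_width: 0.4
```

>>> {"fn": "drive_tool", "kwargs": {"motion": [[[-0.002, -0.008, 0], [0, 0, 0.01]], [[-0.002, -0.008, 0], [0, 0, 0.01]], [[-0.002, -0.008, 0], [0, 0, 0.01]], [[-0.002, -0.008, 0], [0, 0, 0.01]], [[-0.002, -0.008, 0], [0, 0, 0.01]], [[0, -0.008, 0], [0, 0, 0.01]], [[0, -0.007, 0], [0, 0, 0.01]], [[0, -0.006, 0], [0, 0, 0.01]], [[0, -0.004, 0], [0, 0, 0.01]], [[0, 0, 0], [0, 0, 0.01]]]}}

```text
time_s: 2.7
ee_pos: [564.1, 225.6, 58.7]
ee_rot: [180.0, 0.0, 95.9]
force: [0.6, 0.3, -0.8]
gripper_width: 0.4
```

>>> {"fn": "drive_tool", "kwargs": {"motion": [[[0, -0.004, 0], [0, 0, 0.01]], [[0, -0.004, 0], [0, 0, 0.01]], [[0, -0.004, 0], [0, 0, 0.01]], [[0, -0.003, 0], [0, 0, 0.01]], [[0, -0.003, 0], [0, 0, 0.01]], [[0, -0.002, 0], [0, 0, 0.01]], [[0, -0.002, 0], [0, 0, 0.01]], [[0, -0.001, 0], [0, 0, 0.01]], [[0, 0, 0], [0, 0, 0]], [[0, 0, 0], [0, 0, 0]]]}}

```text
time_s: 3.53
ee_pos: [563.5, 206.9, 58.9]
ee_rot: [179.9, -0.3, 100.4]
force: [-2.3, 11.4, -1.4]
gripper_width: 0.5
```

>>> {"fn": "drive_tool", "kwargs": {"motion": [[[0, -0.001, 0], [0, 0, 0]], [[0, -0.001, 0], [0, 0, 0]], [[0, -0.001, 0], [0, 0, 0]], [[0, -0.001, 0], [0, 0, 0]], [[0, -0.001, 0], [0, 0, 0]], [[0, 0, 0], [0, 0, 0]], [[0, 0, 0], [0, 0, 0]], [[0, 0, 0], [0, 0, 0]], [[0, 0, 0], [0, 0, 0]], [[0, 0, 0], [0, 0, 0]]]}}

```text
time_s: 4.37
ee_pos: [564.1, 199.6, 58.9]
ee_rot: [179.9, -0.1, 100.4]
force: [-0.4, 4.5, -0.5]
gripper_width: 0.8
```

>>> {"fn": "drive_tool", "kwargs": {"motion": [[[0, -0.001, 0], [0, 0, 0]], [[0, -0.001, 0], [0, 0, 0]], [[0, -0.001, 0], [0, 0, 0]], [[0, 0, 0], [0, 0, 0]], [[0, 0.006, 0], [0, 0, 0]], [[0, 0.006, 0.02], [0, 0, 0]], [[0.01, 0, 0.03], [0, 0, 0]], [[0.03, 0, 0.03], [0, 0, 0]], [[0.03, -0.02, 0.03], [0, 0, 0]], [[0, -0.02, 0], [0, 0, 0]]]}}

```text
time_s: 5.2
ee_pos: [637.8, 170.3, 171.5]
ee_rot: [179.0, 0.1, 100.5]
force: [1.3, 0.0, 0.5]
gripper_width: 0.1
```

```bash
python3 - <<'E'
from h import *
import pickle
print(env.state()['qvel'].round(2));cp=env.camera_params('wrist');im=env.grab_frame('wrist');save(im,'w2');pickle.dump((cp,im),open('w2.pkl','wb'))
s=env.state();print(s['ee_pos'],s['force'],np.array(cp['pose'])[:3,3])
E
```

```text
[-20.88  -5.94  19.65   0.36  -5.44 -19.77]
[633.99358157 165.36429684 168.49627596] [-1.03534628 -2.04643847 -0.46306513] [560.1795458  156.63215776 321.89900934]
```

View pics/w2.png

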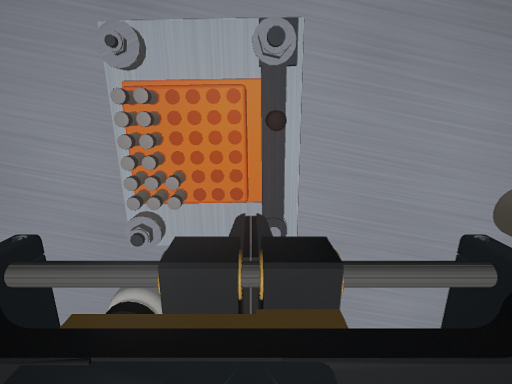

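```bash
python3 - <<'E'
from h import *
import pickle
print(env.state()['qvel'].round(2));cp=env.camera_params('wrist');im=env.grab_frame('wrist');save(im,'w3');pickle.dump((cp,im),open('w3.pkl','wb'))
s=env.state();print(s['ee_pos'],s['force'],np.array(cp['pose'])[:3,3])
a=cv2.resize(im[5:85,230:320],None,fx=6,fy=6,interpolation=cv2.INTER_CUBIC)
b=cv2.resize(im[5:85,85:160],None,fx=4,fy=6,interpolation=cv2.INTER_CUBIC)
save(a,'c5')
b=np.hstack([cv2.resize(im[10:80,85:155],(350,350),interpolation=cv2.INTER_CUBIC),cv2.resize(im[195:265,110:180],(350,350),interpolation=cv2.INTER_CUBIC)]);save(b,'c6')
E
```

```text
[1.44 1.03 6.2  1.89 0.58 3.93]
[631.50700603 166.82115393 166.32582714] [-0.16038606 -0.31252636 -0.16156784] [557.65386222 152.66881763 319.58083744]
```

View pics/c5.png

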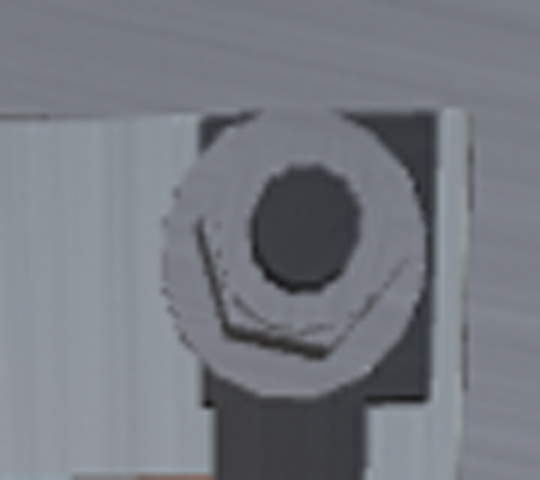

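View pics/c6.png

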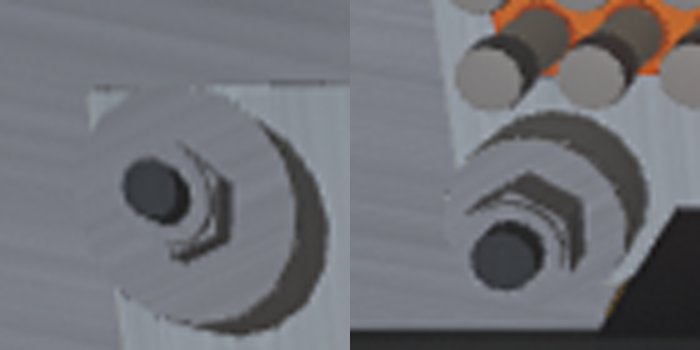

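```bash
python3 - <<'E'
from h import *
import pickle
cp,im=pickle.load(open('w3.pkl','rb'))
c=lambda x,y:(230+x/6,5+y/6)
print('stud',onz(cp,*c(304,228),50.5),'washer',onz(cp,*c(294,254),30.5))
d=pickle.load(open('d0.pkl','rb'));T=d['top'][0]
print(tri([ray(cp,*c(304,228)),ray(T,232.4,241)]))
def ang(a,b,z):
    p=onz(cp,*a,z);q=onz(cp,*b,z);return np.degrees(np.arctan2(*(q-p)[:2][::-1])),np.linalg.norm(q-p)
for a,b in [((228,330),(328,353)),((198,222),(228,330)),((328,353),(408,262))]: print(ang(c(*a),c(*b),42), ang(c(*a),c(*b),42)[0]%60)
print('knob',onz(cp,275.5,118,66),'hinge',onz(cp,279,226,28))
g=cv2.resize(im[20:250,225:325],None,fx=3,fy=3,interpolation=cv2.INTER_CUBIC);save(g[:600],'c7')
E
```

```text
stud [495.53002188 166.74022994  50.5       ] washer [494.70146424 167.02752902  30.5       ]
[495.00642093 164.73637182  48.0360162 ]
(np.float64(88.47747982114586), np.float64(15.306371641981983)) 28.477479821145863
(np.float64(28.116241782254544), np.float64(15.203537948940511)) 28.116241782254544
(np.float64(147.59985164999546), np.float64(16.752664206476823)) 27.599851649995458
knob [556.76786734 173.67575549  66.        ] hinge [668.12058369 203.94331797  28.        ]
```

View pics/c7.png

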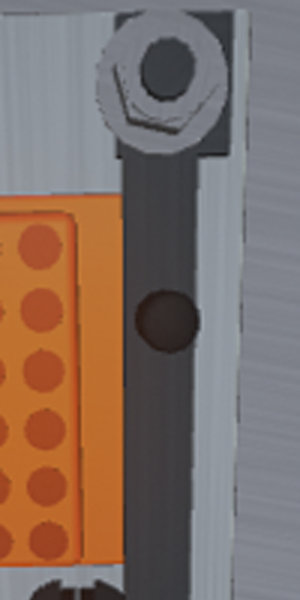

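>>> {"fn": "drive_tool", "kwargs": {"motion": [[[0.001, -0.03, 0.008], [0, 0, -0.05]], [[0.001, -0.034, 0.008], [0, 0, -0.05]], [[0.001, -0.034, 0.008], [0, 0, -0.05]], [[0.001, -0.034, 0.008], [0, 0, -0.05]], [[0.001, -0.034, 0.008], [0, 0, -0.05]], [[0.001, -0.034, 0.008], [0, 0, -0.05]], [[0.001, -0.034, 0.008], [0, 0, -0.05]], [[0.001, -0.034, 0.008], [0, 0, -0.05]], [[0.001, -0.034, 0], [0, 0, -0.05]], [[0.001, -0.034, 0], [0, 0, -0.05]]], "claw": 0.5}}

```text
time_s: 6.13
ee_pos: [639.1, -167.3, 228.6]
ee_rot: [-179.9, 0.0, 71.7]
force: [0.6, 0.6, -0.6]
gripper_width: 45.4
```

>>> {"fn": "drive_tool", "kwargs": {"motion": [[[0.001, -0.034, 0], [0, 0, -0.05]], [[0.001, -0.034, 0], [0, 0, -0.05]], [[0.001, -0.034, 0], [0, 0, -0.05]], [[0, -0.03, 0], [0, 0, -0.05]], [[0, 0, 0], [0, 0, 0]], [[0, 0, 0], [0, 0, 0]], [[0, 0, 0], [0, 0, 0]], [[0, 0, 0], [0, 0, 0]], [[0, 0, 0], [0, 0, 0]], [[0, 0, 0], [0, 0, 0]]]}}

```text
time_s: 6.97
ee_pos: [643.1, -296.8, 229.1]
ee_rot: [-180.0, -0.0, 60.4]
force: [-0.2, -0.3, -0.4]
gripper_width: 45.6
```

```bash
cat > w.py <<'E'
from h import *
import pickle,sys
n=sys.argv[1]
cp=env.camera_params('wrist');im=env.grab_frame('wrist');save(im,n);pickle.dump((cp,im),open(n+'.pkl','wb'))
s=env.state();print(s['time_s'],s['ee_pos'].round(1),s['ee_rot'].round(2),s['force'].round(2),s['qvel'].round(1),s['qpos'].round(1))
E
python3 w.py w4
```

```text
7.0167 [ 643.1 -297.   229.1] [ 1.7999e+02 -1.0000e-02  6.0420e+01] [-0.19 -0.16  0.36] [-0.3  0.  -0.3 -0.1 -0.   0. ] [-25.7  30.8  69.9   0.   79.3 -86.1]
```

View pics/w4.png

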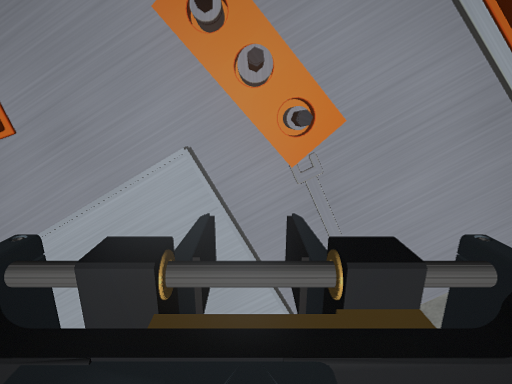

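```bash
python3 - <<'E'
from h import *
import pickle
cp,im=pickle.load(open('w4.pkl','rb'))
a=cv2.resize(im[30:100,215:295],None,fx=8,fy=8,interpolation=cv2.INTER_CUBIC);a=cv2.convertScaleAbs(a,alpha=2.0);save(a,'c8')
print(proj(cp,(531.3,-231,90)))
E
```

```text
[251.63075706  58.14199832]
```

View pics/c8.png

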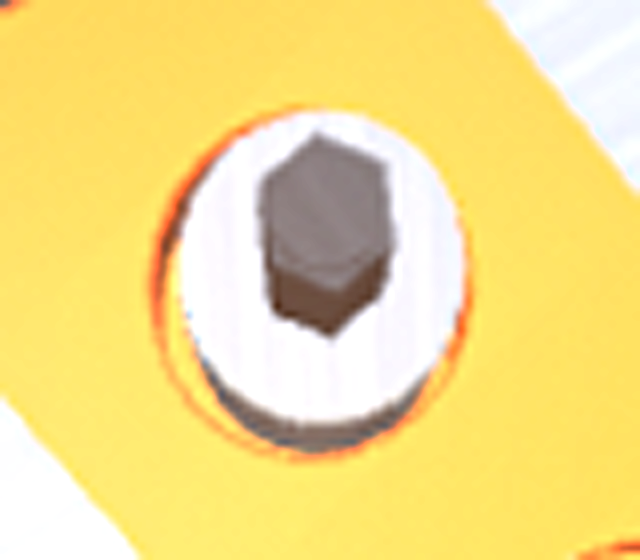

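```bash
python3 - <<'E'
from h import *
import pickle
cp,im=pickle.load(open('w4.pkl','rb'))
v=[(318,135),(385,163),(392,252),(333,291),(268,255),(262,185)]
P=np.array([onz(cp,215+(x+.5)/8-.5,30+(y+.5)/8-.5,90)[:2] for x,y in v])
print(P.mean(0)); 
for i in range(6):
    e=P[(i+1)%6]-P[i]; print(np.degrees(np.arctan2(e[1],e[0]))%60,np.linalg.norm(e))
c=P.mean(0)
ph=[np.degrees(np.arctan2(*(p-c)[::-1]))%60 for p in P];print('vert',np.round(ph,1))
print('barrel',onz(cp,215+322/8,30+262/8,54))
E
```

```text
[ 531.64129479 -227.1968204 ]
39.70723917253726 8.327196181514502
36.012883689083324 9.52269927670337
31.830117970294197 8.0771677804603
33.44904535659708 8.5739551198001
35.62153209635622 7.504616567071926
39.4600633040378 8.366449010427267
vert [37.3 38.9 32.5 36.1 33.3 38.2]
barrel [ 531.4344804  -226.46713123   54.        ]
```

>>> {"fn": "drive_tool", "kwargs": {"motion": [[[-0.014, 0.0085, -0.01], [0, 0, 0.012]], [[-0.014, 0.0085, -0.012], [0, 0, 0.012]], [[-0.014, 0.0085, -0.012], [0, 0, 0.012]], [[-0.014, 0.0085, -0.012], [0, 0, 0.012]], [[-0.014, 0.0085, -0.012], [0, 0, 0.012]], [[-0.014, 0.0085, -0.012], [0, 0, 0.012]], [[-0.014, 0.0085, -0.012], [0, 0, 0.012]], [[-0.014, 0.0085, -0.012], [0, 0, 0.012]], [[0, 0, 0], [0, 0, 0]], [[0, 0, 0], [0, 0, 0]]]}}

```text
time_s: 7.85
ee_pos: [530.9, -229.7, 135.1]
ee_rot: [180.0, -0.0, 65.9]
force: [-0.1, -0.9, 0.9]
gripper_width: 45.6
```

```bash
python3 w.py w5
```

```text
7.9 [ 532.1 -230.4  135.8] [179.86   0.    65.85] [-0.16 -1.25  0.19] [-0.3  0.4 -1.8  0.  -0.1 -0.1] [-24.5  23.   97.3  -0.   59.6 -90.4]
```

View pics/w5.png

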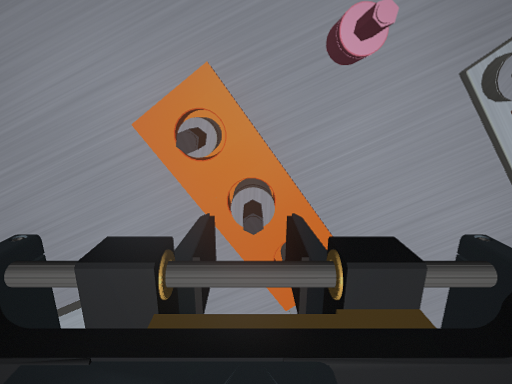

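```bash
python3 - <<'E'
from h import *
import pickle
cp,im=pickle.load(open('w5.pkl','rb'))
a=cv2.resize(im[170:250,205:305],None,fx=6,fy=6,interpolation=cv2.INTER_CUBIC);a=cv2.convertScaleAbs(a,alpha=2.0);save(a,'c9')
E
```

```text
(no output)
```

View pics/c9.png

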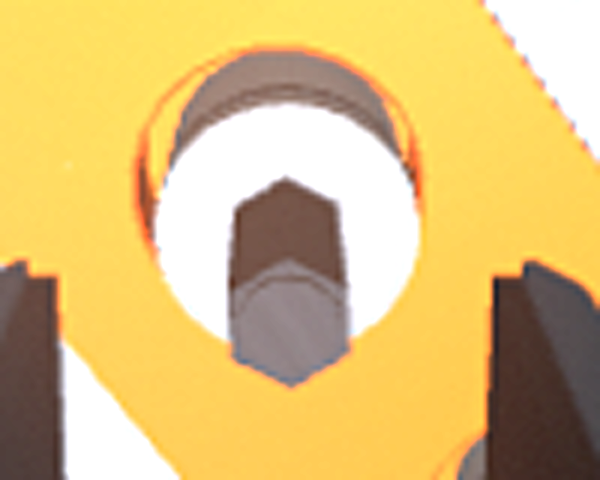

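```bash
python3 - <<'E'
from h import *
import pickle
cp,im=pickle.load(open('w5.pkl','rb'));c4,_=pickle.load(open('w4.pkl','rb'))
p=onz(cp,205+290.5/6-.5,170+323.5/6-.5,90);print(p)
print(tri([ray(cp,205+290.5/6-.5,170+323.5/6-.5),ray(c4,215+(326.5)/8-.5,30+213.5/8-.5)]))
print('TCP proj z90',proj(cp,(532.1,-230.4,90)))
print('barrel',onz(cp,205+287/6,170+227/6,54))
# pockets at rim z=34: 
E
```

```text
[ 531.16167175 -226.94377533   90.        ]
[ 531.43203682 -227.08151939   89.20893244]
TCP proj z90 [249.17059993 226.29185995]
barrel [ 530.86300024 -226.51117207   54.        ]
```

>>> {"fn": "drive_tool", "kwargs": {"motion": [[[0, 0.001, -0.015], [0, 0, 0]], [[0, 0.001, -0.015], [0, 0, 0]], [[0, 0.001, -0.015], [0, 0, 0]], [[0, 0, -0.01], [0, 0, 0]], [[0, 0, -0.005], [0, 0, 0]], [[0, 0, 0], [0, 0, 0]], [[0, 0, 0], [0, 0, 0]], [[0, 0, 0], [0, 0, 0]], [[0, 0, 0], [0, 0, 0]], [[0, 0, 0], [0, 0, 0]]]}}

```text
time_s: 8.73
ee_pos: [531.4, -227.3, 75.6]
ee_rot: [179.9, -0.0, 65.8]
force: [-0.9, 0.1, -0.6]
gripper_width: 46.0
```

>>> {"fn": "drive_tool", "kwargs": {"motion": [[[0, 0, 0], [0, 0, 0]], [[0, 0, 0], [0, 0, 0]], [[0, 0, 0], [0, 0, 0]], [[0, 0, 0], [0, 0, 0]], [[0, 0, 0], [0, 0, 0]], [[0, 0, 0], [0, 0, 0]], [[0, 0, 0], [0, 0, 0]], [[0, 0, 0], [0, 0, 0]], [[0, 0, 0], [0, 0, 0]], [[0, 0, 0], [0, 0, 0]]], "claw": 0, "force": 40}}

```text
time_s: 9.57
ee_pos: [530.9, -227.1, 74.9]
ee_rot: [-180.0, -0.0, 65.8]
force: [-0.8, 0.3, 0.3]
gripper_width: 14.6
```

>>> {"fn": "drive_tool", "kwargs": {"motion": [[[0, 0, 0.02], [0, 0, 0]], [[0, 0, 0.03], [0, 0, 0]], [[0, 0, 0.04], [0, 0, 0]], [[-0.003, 0.03, 0], [0, 0, -0.012]], [[-0.003, 0.035, 0], [0, 0, -0.012]], [[-0.003, 0.035, 0], [0, 0, -0.012]], [[-0.003, 0.035, 0], [0, 0, -0.012]], [[-0.003, 0.035, 0], [0, 0, -0.012]], [[-0.003, 0.035, 0], [0, 0, -0.012]], [[-0.003, 0.035, 0], [0, 0, -0.012]]]}}

```text
time_s: 10.4
ee_pos: [509.0, 14.4, 164.5]
ee_rot: [-180.0, 0.0, 61.0]
force: [0.5, 0.0, -1.9]
gripper_width: 14.3
```

>>> {"fn": "drive_tool", "kwargs": {"motion": [[[-0.003, 0.035, 0], [0, 0, -0.012]], [[-0.003, 0.035, 0], [0, 0, -0.012]], [[-0.003, 0.035, 0], [0, 0, -0.012]], [[-0.003, 0.03, 0], [0, 0, -0.012]], [[-0.003, 0.014, -0.005], [0, 0, -0.012]], [[0, 0, -0.01], [0, 0, 0]], [[0, 0, -0.005], [0, 0, 0]], [[0, 0, 0], [0, 0, 0]], [[0, 0, 0], [0, 0, 0]], [[0, 0, 0], [0, 0, 0]]]}}

```text
time_s: 11.23
ee_pos: [495.2, 160.8, 144.9]
ee_rot: [180.0, 0.0, 57.5]
force: [0.2, 0.8, -1.6]
gripper_width: 14.4
```

```bash
python3 w.py w6
```

```text
11.2833 [495.4 161.  145.1] [ 1.7998e+02 -2.0000e-02  5.7500e+01] [-0.06 -0.07 -2.62] [ 0.3 -0.2 -0.2  0.1 -0.1  0.1] [ 16.7  17.7 104.2  -0.   58.  -40.8]
```

View pics/w6.png

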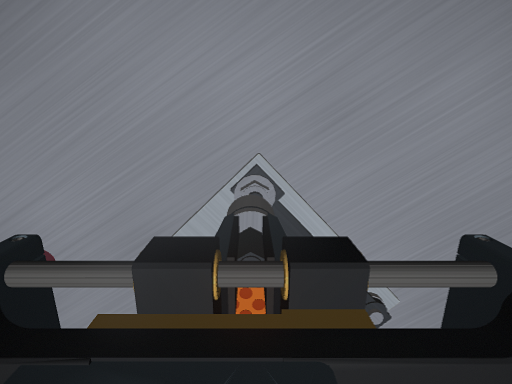

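```bash
python3 - <<'E'
from h import *
import pickle
cp,im=pickle.load(open('w6.pkl','rb'))
x0,y0,s=205,140,6
a=cv2.resize(im[y0:y0+100,x0:x0+105],None,fx=s,fy=s,interpolation=cv2.INTER_CUBIC);a=cv2.convertScaleAbs(a,alpha=1.7)
for cx,cy,col in [(495,166.8,(255,0,0)),(495.2,162,(0,255,0))]:
  for t in np.linspace(0,2*np.pi,120):
    u,v=proj(cp,(cx+20.5*np.cos(t),cy+20.5*np.sin(t),30.5)); cv2.circle(a,(int((u-x0+.5)*s),int((v-y0+.5)*s)),1,col,-1)
save(a,'c10')
E
```

```text
(no output)
```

View pics/c10.png

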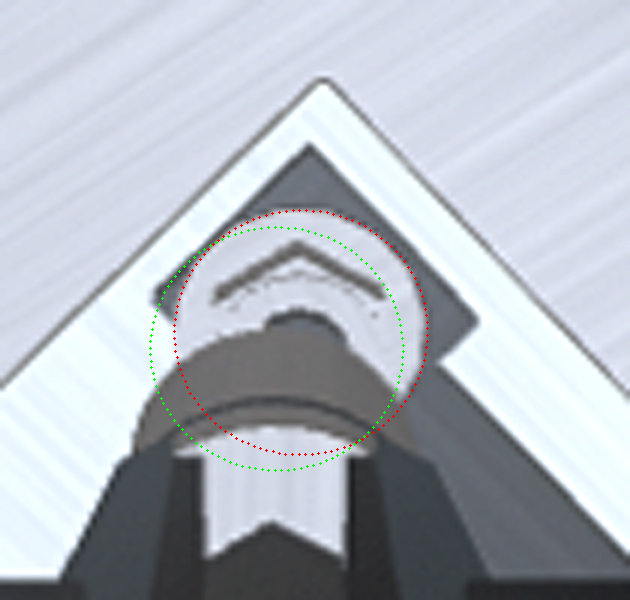

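```bash
python3 - <<'E'
from h import *
import pickle
cp,im=pickle.load(open('w6.pkl','rb'))
x0,y0,s=205,140,6
a=cv2.resize(im[y0:y0+100,x0:x0+105],None,fx=s,fy=s,interpolation=cv2.INTER_CUBIC);a=cv2.convertScaleAbs(a,alpha=1.7)
for z,col in [(145.1-63,(255,0,0)),(145.1-21,(0,255,0))]:
  for t in np.linspace(0,2*np.pi,160):
    u,v=proj(cp,(495.4+19*np.cos(t),161+19*np.sin(t),z)); cv2.circle(a,(int((u-x0+.5)*s),int((v-y0+.5)*s)),1,col,-1)
save(a,'c11')
E
```

```text
(no output)
```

View pics/c11.png

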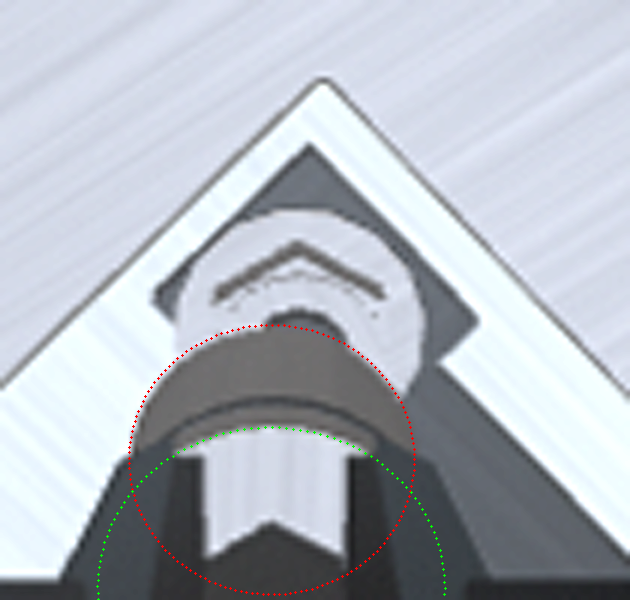

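>>> {"fn": "drive_tool", "kwargs": {"motion": [[[-0.0004, 0.003, 0], [0, 0, 0]], [[0, 0.003, 0], [0, 0, 0]], [[0, 0, -0.01], [0, 0, 0]], [[0, 0, -0.01], [0, 0, 0]], [[0, 0, -0.01], [0, 0, 0]], [[0, 0, -0.004], [0, 0, 0]], [[0, 0, -0.002], [0, 0, 0]], [[0, 0, -0.002], [0, 0, 0]], [[0, 0, 0], [0, 0, 0]], [[0, 0, 0], [0, 0, 0]]]}}

```text
time_s: 12.12
ee_pos: [494.7, 167.9, 107.0]
ee_rot: [180.0, -0.0, 57.6]
force: [-0.1, -0.1, -1.6]
gripper_width: 14.9
```

>>> {"fn": "drive_tool", "kwargs": {"motion": [[[0, -0.0008, 0], [0, 0, 0]], [[0, 0, -0.002], [0, 0, 0]], [[0, 0, -0.002], [0, 0, 0]], [[0, 0, -0.002], [0, 0, 0]], [[0, 0, -0.002], [0, 0, 0]], [[0, 0, 0], [0, 0, 0]], [[0, 0, 0], [0, 0, 0]], [[0, 0, 0], [0, 0, 0]], [[0, 0, 0], [0, 0, 0]], [[0, 0, 0], [0, 0, 0]]]}}

```text
time_s: 12.95
ee_pos: [494.4, 167.0, 98.9]
ee_rot: [-180.0, 0.0, 57.6]
force: [-0.9, -0.2, -2.6]
gripper_width: 15.0
```

>>> {"fn": "drive_tool", "kwargs": {"motion": [[[0, 0, -0.002], [0, 0, 0]], [[0, 0, -0.002], [0, 0, 0]], [[0, 0, -0.001], [0, 0, 0]], [[0, 0, -0.001], [0, 0, 0]], [[0, 0, -0.001], [0, 0, 0]], [[0, 0, 0], [0, 0, 0]], [[0, 0, 0], [0, 0, 0]], [[0, 0, 0], [0, 0, 0]], [[0, 0, 0], [0, 0, 0]], [[0, 0, 0], [0, 0, 0]]]}}

```text
time_s: 13.78
ee_pos: [494.6, 167.0, 93.2]
ee_rot: [180.0, -0.0, 57.6]
force: [-3.1, -3.3, 8.4]
gripper_width: 14.5
```

>>> {"fn": "drive_tool", "kwargs": {"motion": [[[-0.0004, -0.0004, 0], [0, 0, -0.03]], [[0, 0, 0], [0, 0, -0.09]], [[0, 0, 0], [0, 0, -0.09]], [[0, 0, 0], [0, 0, -0.09]], [[0, 0, 0], [0, 0, -0.09]], [[0, 0, 0], [0, 0, -0.09]], [[0, 0, 0], [0, 0, -0.09]], [[0, 0, 0], [0, 0, -0.09]], [[0, 0, 0], [0, 0, -0.09]], [[0, 0, 0], [0, 0, 0]]]}}

```text
time_s: 14.62
ee_pos: [494.7, 166.7, 93.2]
ee_rot: [180.0, -0.1, 14.5]
force: [-2.6, -1.9, 7.1]
gripper_width: 14.5
```

```bash
python3 w.py w7; python3 - <<'E'
from h import *
s=env.state();print(s['torque'],s['gripper_width'],s['time_s'])
a=env.grab_frame('scene');cv2.imwrite('pics/s7.png',cv2.resize(a[150:260,200:370],None,fx=4,fy=4,interpolation=2)[:,:,::-1])
b=env.grab_frame('top');cv2.imwrite('pics/t7.png',cv2.resize(b[150:290,200:400],None,fx=4,fy=4,interpolation=2)[:,:,::-1])
E
```

```text
14.6667 [494.7 166.7  93.2] [ 1.7999e+02 -1.0000e-01  1.4600e+01] [-1.41 -1.6   6.52] [ 0.   0.  -0.1  0.1  0.2 -1.2] [ 17.4  21.1 107.9  -0.   50.9   2.8]
[-0.49436471  0.52732078  0.00293621] 14.628479697592924 14.6667
```

View pics/w7.png

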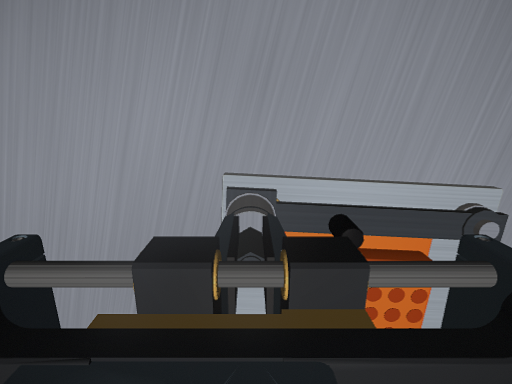

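View pics/s7.png

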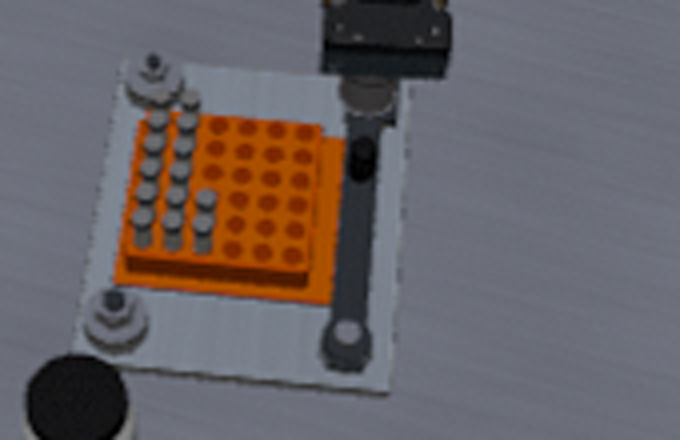

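View pics/t7.png

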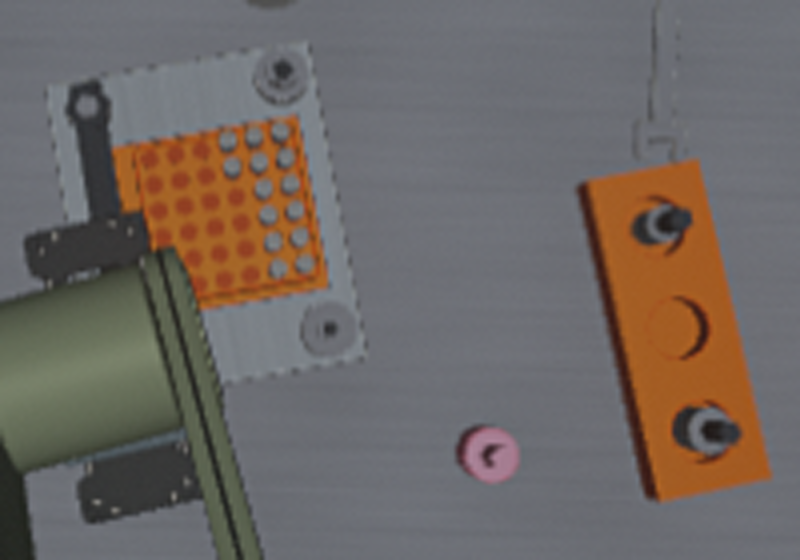

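>>> {"fn": "drive_tool", "kwargs": {"motion": [[[-0.0003, -0.0003, 0], [0, 0, 0]], [[0, 0, 0], [0, 0, 0]], [[0, 0, 0], [0, 0, -0.02]], [[0, 0, 0], [0, 0, -0.02]], [[0, 0, 0], [0, 0, -0.02]], [[0, 0, 0], [0, 0, -0.02]], [[0, 0, 0], [0, 0, -0.02]], [[0, 0, 0], [0, 0, -0.02]], [[0, 0, 0], [0, 0, -0.02]], [[0, 0, 0], [0, 0, -0.02]]]}}

```text
time_s: 15.6
ee_pos: [494.7, 166.6, 93.3]
ee_rot: [-180.0, -0.2, 5.4]
force: [-1.6, -1.5, 7.0]
gripper_width: 14.6
```

```bash
python3 - <<'E'
from h import *
for i in range(5):
    s=env.state();print(s['time_s'],s['torque'].round(4),s['effort'][5].round(4),s['ee_rot'][2],s['force'].round(1),s['gripper_width'])
    env.grab_frame('top')
E
```

```text
15.6 [-0.3214  0.3552  0.1769] -0.0348 5.42791192829033 [-1.6 -1.5  7. ] 14.648988831652144
15.65 [-0.3301  0.3403  0.1345] 0.216 5.379010206572943 [-0.5 -1.3  6.3] 14.41493719343632
15.7 [-0.3146  0.4169  0.1286] 0.2179 5.455165239943 [-0.4 -1.5  6.2] 14.340874095278284
15.75 [-0.3045  0.3646  0.1077] 0.1455 5.471741581479406 [-2.2 -1.3  6.5] 14.587459899210643
15.8 [-0.325   0.4219  0.1614] 0.1295 5.472788143004504 [-1.2 -1.4  6.4] 14.693423777580044
```

```bash
python3 - <<'E'
from h import *
print(env.job_done()); s=env.state();print(s['time_s'],s['ee_pos'],s['ee_rot'],s['force'],s['gripper_width'])
E
```

```text
the job is handed in; nothing more can be done
None
the job is handed in; nothing more can be done
```

I handed the job in at about 15.8 s with the large socket still gripped and seated on the clamp nut. No verdict came back.

**Keeper:** I pushed it shut at the knob. The tool went from 206.9 to 199.6 mm in y as the catch let go, and the force fell from 11 to 4.5 N. The pictures afterwards show the bar parallel to the tray with its slotted end under the clamp washer.

**Choosing the socket:** The clamp nut's sides measured about 15.3–16.7 mm in the wrist picture, which means 27 mm across flats. I therefore tried the large socket first, from the middle pocket, and did not need to try the other two. It went fully down to the washer, stopping with the TCP at 93.2 mm (93.5 mm expected) against 8 N of push.

**Turning the nut:** I turned the socket 52° clockwise. Allowing for play, that puts the nut at about 0.67–0.91 rad. I could not see the nut itself turn.

**Last checks:**
- **Pose:** the tool was upright to 0.2°, and the TCP was within about 0.5 mm of the stud axis as I measured it from the wrist camera.
- **Grip:** it was set to 40 N, with the fingers at 14.6 mm on the 15 mm adapter.
- **Rack:** the small and medium sockets never left the rack and were standing in it in the last top picture.

**What disagreed:**
- **Stud position:** the first top and scene estimates were 2.5–4 mm off in y from the wrist camera. I used the wrist camera, and the fit bore it out.
- **Torque:** the reading after the first 43° was near zero. After the last turn it held at 0.11–0.18 N m, more than the 0.06 N m I would expect from a slipping socket.

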